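# Take the torch out of its spring clips

## Robot

A 6-joint arm with a two-finger parallel gripper is mounted at the origin on the work surface. World frame = base frame: x ahead of the robot, y to its left, z up, the work surface at z = 0. Lengths are in m, angles in rad, forces in N, time in s.
With the tool pointing down it reaches from about 0.3 to 0.775 m from the base axis. Payload 14.6 kg.
Tool frame: the origin (TCP) lies at the very end of the fingers, on their centre line; the grasp point (between the pads) lies 19 mm behind it; z points along the fingers, y is the line along which they close (so a half turn about z gives the same grasp; the last joint's range is limited). The gripper opens to 94 mm and grips with 3 to 60 N. Pads are 16 mm wide; open, the fingers measure 119 mm over their backs; the gripper's body (75 mm by 177 mm) begins 78 mm behind the grasp point.
Start: joints at [1.249, 0.3, 1.521, -0, 1.321, -0.067], TCP at [0.139, 0.532, 0.205] pointing down, gripper open.
Joint ranges: [-3.03, 3.03], [-0.79, 2.21], [0.23, 2.52], [-1.04, 4.18], [0, 3.07], [-2.55, 2.55]. Speed limits (rad/s): [2.22, 2.22, 2.57, 3.14, 3.14, 3.14].

## Interface

Orientations are given as [roll, pitch, yaw] about the fixed x, y, z axes, in that order (R = Rz(yaw) Ry(pitch) Rx(roll)).
In Python, from station import ctrl gives the robot as it stands.
- The arm moves only by the tool move_arm, never from a script. Its argument "targets" is a list of rows, each a list of 6 numbers: the shift along the tool's x, y, z in units of 1000 mm (1.0 is 1000 mm), then the turn, a rotation vector about the tool's x, y, z in units of 30 degrees (1.0 is 30 degrees). In form: [[tx, ty, tz, ax, ay, az], ...]. A call has exactly 5 rows; each row is the pose to reach, as a shift and turn from the pose commanded when the call began, along the tool's axes at that moment; what a row does not reach only later rows make up. A row lasts 1/12 s, in which the tool goes at most 41.7 mm and 7.16 degrees, less where a joint would pass 70% of its speed; a pose out of reach is approached as far as the arm can. A call with a number of a shift or a turn outside -1 to 1 is refused whole. A call with a gripper value outside its range is refused whole. "fingers" is the opening, from -1 (shut) to 1 (fully open), set as the call begins (left out, the last holds). The fingers move at their own pace and stop on an object; "grip_force" is the grip in N (left out, the last holds). Time passes only in rows, so rows that repeat a pose let the fingers close, or fill a call up. It gives the time, the measured TCP pose, the force and the opening at its end, in the units of the state.
- ctrl.get_obs(): the state, without advancing time (a new reading comes with each control period).
- ctrl.camera(name): name is "scene" or "top" or "wrist"; returns the picture (480x640x3 uint8, red, green, blue); there is no depth.
- ctrl.camera_info(name): a dict with "fx", "fy", "cx", "cy" (pixels), "k1" (the pictures are not rectified: a ray, as slopes to the right and down, at radius r is drawn at 1 + k1 r^2 times it, then the intrinsics apply), "rvec" (rotation vector, rad) and "tvec" (3), from world to camera coordinates, as OpenCV has them. Camera axes: x right, y down, z forward; pixel columns grow to the right and rows downward; lengths in m; the calibration is good to about 2 mm. A picture is of the moment at which its call begins: read the wrist's pose just before it. camera_info takes no time and is no camera call; for the wrist camera it gives the pose at the moment of the call.
- ctrl.hand_in(): hands the job in, once; it reports no verdict.
The state is a dict: "time_s": time; "qpos": joint angles; "joint_vel": joint speeds; "tau": joint torques, N m; "ee_pos": TCP position; "eef_rot": TCP orientation; "force": force on the tool from outside, world axes, zero at the start; "moment": the same for the moment, N m; "grip_width": finger opening in m.
Only numpy, scipy, OpenCV 4.12 (cv2) and the standard library are available. Lean on these libraries where they do the work, as an engineer would, in place of code of your own. Each camera call takes 0.05 s, during which the arm holds its last target. There are 200 camera calls.

## Task

Pull the torch (the one with the wide six-sided head) straight up out of its spring clips on the grey board, and lay it down flat on the floor of the empty shallow tray without dropping it. Leave the plain tube seated in its own clips.

Things in the scene. Friction and masses are not known exactly. Their poses are not given: they have to be found in the camera images.
- torch: Loose torch, 0.16 kg: metal barrel 24 mm thick, six-sided head 34 mm across flats at its +x end. Origin on the axis midway between its clips; x along the axis to the head. Barrel from x = -76 to 54 mm, head 54 to 86. Seated level, axis 50 mm above the bench. Grip at the origin; the clips resist an upward pull with about 12 N, most in the first 8 mm, let go by 20 mm and are clear after 32 mm.
- tube: Bystander: loose plain aluminium tube, 24 mm in diameter, 150 mm long, no head. Origin at its middle, x along its axis. Seated in the other pair of clips, parallel to the torch, axis 90 mm from the torch's and 50 mm above the bench; either one may be in either place.
- rack: Grey board fixed to the bench, 210 (x) by 190 (y) by 12 mm; origin at the centre of its underside, z up. Two seats along x at y = -45 and 45 mm, 50 mm above the bench, each of two steel C-shaped spring clips, mouths upwards, at x = -45 and 45 mm. A clip is 12 mm along x, 32 mm across, its top 69 mm above the bench: 78 mm of barrel is free between clips, 26 mm below the barrel.
- tray: Empty open plastic tray fixed to the bench, 260 (x) by 170 (y) by 50 mm high outside, walls and floor 4 mm thick. Origin at the centre of its underside, z up. It may be to the right or to the left of the board.
There are look-alikes about, which are no part of the job. Leave any yellow look-alike of the torch alone.

How it is judged:
By the outcome, as a careful person would: the job done as asked, in the order asked, and still so for the second after the job is handed in, with the robot touching nothing.
It also fails if it takes over 38 s, if anything falls off the work surface, if the arm or the gripper's body presses on something with over 40 N, if the wrist force passes 120 N, or if a joint passes its speed limit or range.

## Working session

There is one attempt and no reset: what is moved stays moved. The work goes in short steps, Python scripts to look and compute and a tool call to move; the robot and the scene stay as the last step left them, time stands still between calls to the robot, and variables do not carry over. Pictures are saved under pics/ and viewed, on a budget of 10 in all, crops included, one or two more only if the job needs it, and the job is handed in when it is done.

Besides the shell and the picture viewer there is one more tool, called after "Request:" by a JSON object that holds its "api" and its "payload". move_arm: Moves the arm, as the interface text tells. Shifts and turns lie within -1 to 1; 1 stands for 1000 mm of shift or 30 degrees of turn. Its arguments: {"type":"object","properties":{"targets":{"type":"array"},"fingers":{"type":"number"},"grip_force":{"type":"number"}},"required":["targets"]}

```bash
mkdir -p pics; ls
cat > h.py <<'E'
import numpy as np, cv2
from scipy.spatial.transform import Rotation as R
from station import ctrl
def snap(n,f):
    i=ctrl.camera_info(n); im=ctrl.camera(n)[:,:,::-1].copy(); cv2.imwrite(f,im); return i,im
def ray(i,u,v):
    x=(u-i['cx'])/i['fx'];y=(v-i['cy'])/i['fy'];a,b=x,y
    for _ in range(20):
        s=1+i['k1']*(a*a+b*b);a,b=x/s,y/s
    Rm=R.from_rotvec(np.ravel(i['rvec'])).as_matrix();t=np.ravel(i['tvec'])
    return -Rm.T@t, Rm.T@np.array([a,b,1])
def at(i,u,v,z):
    c,d=ray(i,u,v);return c+d*(z-c[2])/d[2]
def proj(i,P):
    Rm=R.from_rotvec(np.ravel(i['rvec'])).as_matrix();p=Rm@np.array(P)+np.ravel(i['tvec'])
    a,b=p[:2]/p[2];s=1+i['k1']*(a*a+b*b);return np.array([a*s*i['fx']+i['cx'],b*s*i['fy']+i['cy']])
E
python3 - <<'E'
from h import *
for n in("top","scene"): snap(n,f'pics/{n}0.png')
o=ctrl.get_obs();print(o)
E
```

```text
pics
{'time_s': 0.1, 'qpos': array([ 1.24942157e+00,  3.00410130e-01,  1.52152463e+00, -2.47817881e-05,
        1.32071014e+00, -6.65691874e-02]), 'joint_vel': array([-0.0004806 , -0.00193151, -0.00273275,  0.00042855,  0.0007179 ,
        0.00101795]), 'tau': array([ 2.75064049e-03, -5.32645833e+01, -3.53280973e+01,  7.09920796e-02,
        2.35831324e-02, -5.65484333e-05]), 'ee_pos': array([0.13854775, 0.53201392, 0.20494366]), 'eef_rot': array([-3.14054114e+00, -4.60442272e-05,  2.88679321e+00]), 'force': array([-0.7228293 ,  0.67032004, -0.37935838]), 'moment': array([0.02036963, 0.01767001, 0.00833826]), 'grip_width': 0.09441229887592265}
```

View pics/top0.png

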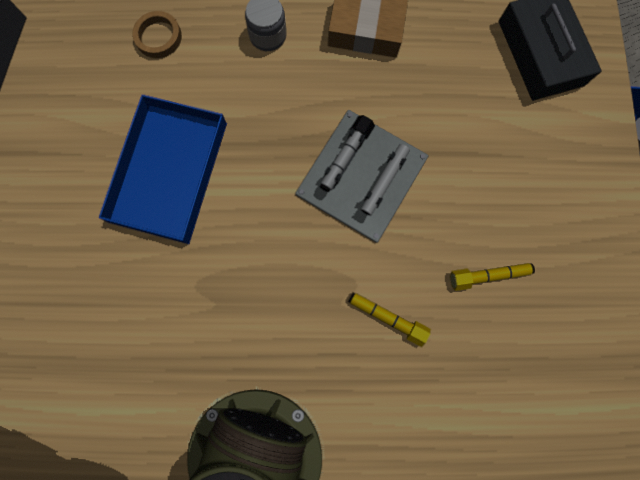

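View pics/scene0.png

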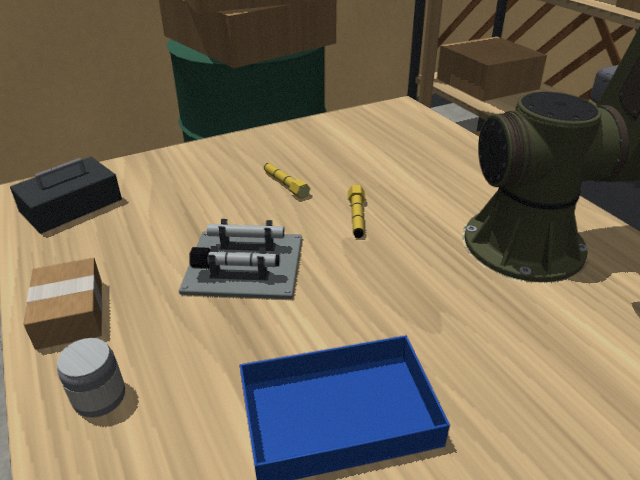

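The torch candidates in the top view are:
- the grey one on the board, with a dark head at (363,126) and tail at (326,186)
- the plain tube on the board, (403,150) to (366,210)
- a yellow look-alike, (350,298) to (420,335)
- a second yellow look-alike, (460,280) to (532,268)

I choose the grey one with the head and will check it in a close crop.

Run:
```python
from h import *
i=ctrl.camera_info('top')
im=cv2.imread('pics/top0.png')
cv2.imwrite('pics/crop.png',cv2.resize(im[95:250,285:440],None,fx=3.8,fy=3.8,interpolation=cv2.INTER_CUBIC))
print('cam',ray(i,320,240)[0])
for n,p,z in [('head',(366,122),.05),('tail',(326,186),.05),('tubeA',(403,148),.05),('tubeB',(366,211),.05),
 *[('board',p,.012) for p in[(349,111),(427,157),(377,242),(296,194)]],
 *[('tray',p,.05) for p in[(143,96),(226,116),(188,243),(100,218)]],('base',(255,450),0)]: print(n,at(i,*p,z).round(4))
```

```text
cam [ 0.25910539 -0.10358813  0.94224607]
head [ 0.6307 -0.2088  0.05  ]
tail [ 0.5012 -0.1305  0.05  ]
tubeA [ 0.578  -0.2796  0.05  ]
tubeB [ 0.4531 -0.2057  0.05  ]
board [ 0.6701 -0.179   0.012 ]
board [ 0.5731 -0.3351  0.012 ]
board [ 0.4    -0.2305  0.012 ]
board [ 0.495  -0.0726  0.012 ]
tray [0.6848 0.2316 0.05  ]
tray [0.6418 0.0644 0.05  ]
tray [0.391  0.1262 0.05  ]
tray [0.438  0.2966 0.05  ]
base [ 0.0117 -0.0002 -0.    ]
```

View pics/crop.png

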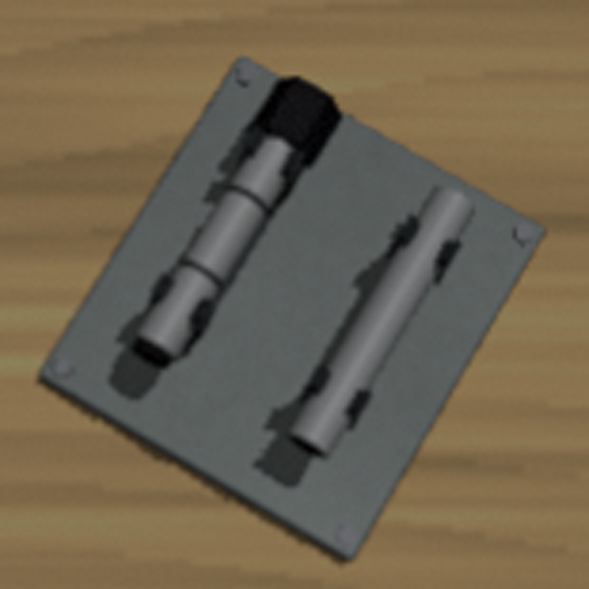

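The crop confirms it: the torch is the one with the black six-sided head at crop (300,110), in the +y seat of the board. The tube at crop (385,315) is plain. Next I move over the torch and check with the wrist camera.

```bash
cat >> h.py <<'E'
def go(p,rpy_deg):
    o=ctrl.get_obs();A=R.from_euler('xyz',o['eef_rot']);B=R.from_euler('xyz',rpy_deg,degrees=True)
    print('t',round(o['time_s'],2),'pos',o['ee_pos'].round(4),'rpy',np.degrees(o['eef_rot']).round(2),'F',o['force'].round(1),'w',round(o['grip_width'],4))
    print('shift',A.inv().apply(np.array(p)-o['ee_pos']).round(4),'turn',(np.degrees((A.inv()*B).as_rotvec())/30).round(4))
E
python3 -c "
from h import *
go([.56,-.1665,.205],[180,0,148.9])"
```

```text
t 0.1 pos [0.1385 0.532  0.2049] rpy [-179.94   -0.    165.4 ] F [-0.7  0.7 -0.4] w 0.0944
shift [-5.839e-01 -5.697e-01  5.000e-04] turn [-2.0e-03  2.0e-04  5.5e-01]
```

Request:
{"api": "move_arm", "payload": {"targets": [[-0.584,-0.57,0,0,0,0.55],[-0.584,-0.57,0,0,0,0.55],[-0.584,-0.57,0,0,0,0.55],[-0.584,-0.57,0,0,0,0.55],[-0.584,-0.57,0,0,0,0.55]], "fingers": 1}}

```text
time_s: 0.52
ee_pos: [0.2465, 0.352, 0.2052]
eef_rot: [-3.141, 0.0, 2.599]
force: [0.8, 1.0, -0.2]
grip_width: 0.094
```

```bash
python3 -c "
from h import *
go([.56,-.1665,.205],[180,0,148.9])"
```

```text
t 0.52 pos [0.2465 0.352  0.2052] rpy [-179.98    0.    148.92] F [ 0.8  1.  -0.2] w 0.094
shift [-5.361e-01 -2.822e-01  3.000e-04] turn [-0.0007  0.      0.0005]
```

Request:
{"api": "move_arm", "payload": {"targets": [[-0.536,-0.282,0,0,0,0],[-0.536,-0.282,0,0,0,0],[-0.536,-0.282,0,0,0,0],[-0.536,-0.282,0,0,0,0],[-0.536,-0.282,0,0,0,0]]}}

```text
time_s: 0.93
ee_pos: [0.3544, 0.1736, 0.2055]
eef_rot: [3.141, 0.0, 2.599]
force: [1.3, 1.1, 0.6]
grip_width: 0.0939
```

```bash
python3 -c "
from h import *
go([.56,-.1665,.205],[180,0,148.9])"
```

```text
t 0.93 pos [0.3544 0.1736 0.2055] rpy [1.7999e+02 1.0000e-02 1.4891e+02] F [1.3 1.1 0.6] w 0.0939
shift [-0.3517 -0.1851  0.0005] turn [0.0004 0.0003 0.0005]
```

Request:
{"api": "move_arm", "payload": {"targets": [[-0.35,-0.185,0,0,0,0],[-0.35,-0.185,0,0,0,0],[-0.35,-0.185,0,0,0,0],[-0.35,-0.185,0,0,0,0],[-0.35,-0.185,0,0,0,0]]}}

```text
time_s: 1.35
ee_pos: [0.4619, -0.0051, 0.2054]
eef_rot: [3.142, -0.0, 2.599]
force: [0.1, 1.2, 0.3]
grip_width: 0.0942
```

```bash
python3 -c "
from h import *
go([.56,-.1665,.205],[180,0,148.9])"
```

```text
t 1.35 pos [ 0.4619 -0.0051  0.2054] rpy [180.    -0.   148.88] F [0.1 1.2 0.3] w 0.0942
shift [-0.1673 -0.0875  0.0003] turn [ 0.0001 -0.0001 -0.0005]
```

Request:
{"api": "move_arm", "payload": {"targets": [[-0.16,-0.084,0,0,0,0],[-0.16,-0.084,0,0,0,0],[-0.16,-0.084,0,0,0,0],[-0.16,-0.084,0,0,0,0],[-0.16,-0.084,0,0,0,0]]}}

```text
time_s: 1.77
ee_pos: [0.5562, -0.1617, 0.2044]
eef_rot: [-3.141, -0.001, 2.596]
force: [-0.9, 0.7, -0.5]
grip_width: 0.0939
```

```bash
python3 -c "
from h import *
go([.56,-.1665,.205],[180,0,148.9])
i,im=snap('wrist','pics/w1.png')
import pickle;pickle.dump(i,open('w1.pkl','wb'))
for x in(-76,0,86):
  d=np.array([np.cos(np.radians(-31.1)),np.sin(np.radians(-31.1)),0]);print(x,proj(i,np.array([.56,-.1665,.05])+d*x/1000).round(1))
"
```

```text
t 1.77 pos [ 0.5562 -0.1617  0.2044] rpy [-1.7996e+02 -4.0000e-02  1.4875e+02] F [-0.9  0.7 -0.5] w 0.0939
shift [-0.0058 -0.0021 -0.0006] turn [-0.0012 -0.0013 -0.0051]
-76 [317.3 159.3]
0 [317.4 236.3]
86 [317.6 314.7]
```

View pics/w1.png

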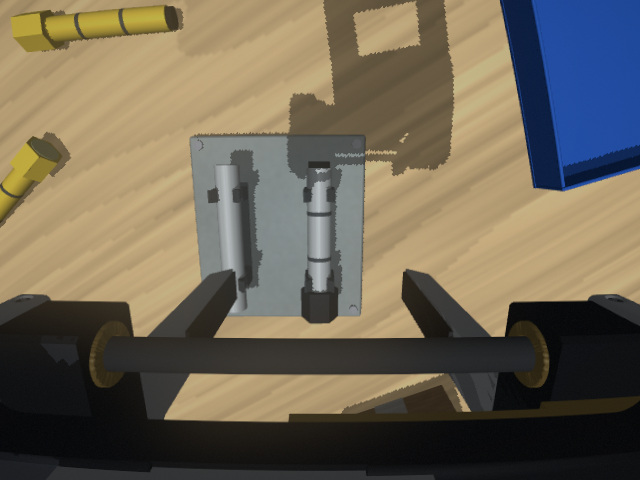

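The wrist view shows the torch from its tail at (319,163) to its head at (319,320), between the open fingers, and the tube on the left at (230,237). I enlarge it to refine the grip point.

```bash
python3 -c "
from h import *
im=cv2.imread('pics/w1.png')[150:330,240:400]
cv2.imwrite('pics/w1c.png',cv2.resize(im,None,fx=3.3333,fy=3.3333,interpolation=cv2.INTER_CUBIC))
"
```

```text
(no output)
```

View pics/w1c.png

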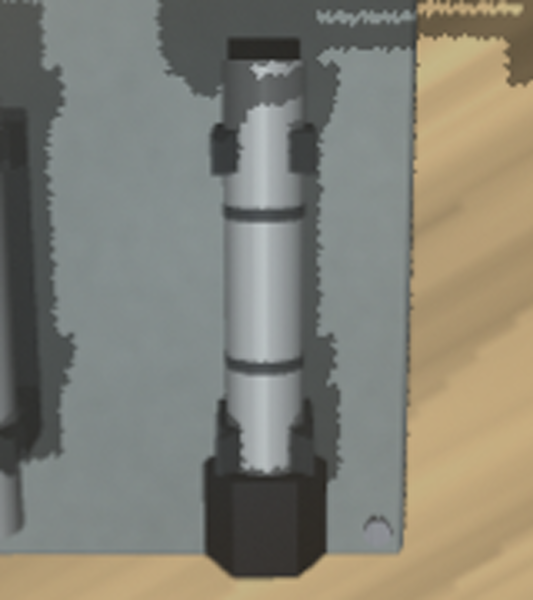

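```bash
python3 -c "
from h import *
import pickle;i=pickle.load(open('w1.pkl','rb'))
for th in [-31.1]:
  d=np.array([np.cos(np.radians(th)),np.sin(np.radians(th)),0])
  a=at(i,319.2,161.4,.062);b=at(i,319.6,287.5,.05)
  print(a,b,np.degrees(np.arctan2(*(b-a)[1::-1])),np.hypot(*(b-a)[:2])); print('orig',a+d*.076,b-d*.054)
  for u,v in [(190,137),(364,137)]:print(at(i,u,v,.012))
"
```

```text
[ 0.49767715 -0.12674007  0.062     ] [ 0.60819328 -0.19305281  0.05      ] -30.96492652840966 0.1288844314261616
orig [ 0.56275345 -0.1659966   0.062     ] [ 0.56195486 -0.16516002  0.05      ]
[ 0.40322311 -0.23121417  0.012     ]
[ 0.50017573 -0.07265887  0.012     ]
```

```bash
python3 -c "
from h import *
go([.5624,-.1656,.036],[180,0,149.0])"
```

```text
t 1.82 pos [ 0.5562 -0.1617  0.2042] rpy [-1.7996e+02 -6.0000e-02  1.4871e+02] F [ 0.8 -1.9 -0.7] w 0.0939
shift [-0.0074  0.      0.1682] turn [-0.0013 -0.002  -0.0095]
```

Request:
{"api": "move_arm", "payload": {"targets": [[-0.007,0,0.02,0,0,-0.009],[-0.007,0,0.05,0,0,-0.009],[-0.007,0,0.08,0,0,-0.009],[-0.007,0,0.11,0,0,-0.009],[-0.007,0,0.12,0,0,-0.009]]}}

```text
time_s: 2.23
ee_pos: [0.559, -0.1601, 0.0811]
eef_rot: [-3.14, -0.006, 2.604]
force: [-0.0, 0.4, -0.4]
grip_width: 0.094
```

```bash
python3 -c "
from h import *
go([.5624,-.1656,.036],[180,0,149.0])"
```

```text
t 2.23 pos [ 0.559  -0.1601  0.0811] rpy [-179.93   -0.34  149.18] F [-0.   0.4 -0.4] w 0.094
shift [-0.006  -0.0029  0.0451] turn [-0.0022 -0.0115  0.0061]
```

Request:
{"api": "move_arm", "payload": {"targets": [[-0.003,-0.002,0.01,0,0,0],[-0.003,-0.002,0.025,0,0,0],[-0.003,-0.002,0.04,0,0,0],[-0.003,-0.002,0.042,0,0,0],[-0.003,-0.002,0.042,0,0,0]]}}

```text
time_s: 2.65
ee_pos: [0.5628, -0.1645, 0.0439]
eef_rot: [-3.142, -0.0, 2.604]
force: [0.7, 0.0, -0.1]
grip_width: 0.0942
```

```bash
python3 -c "
from h import *
go([.5624,-.1656,.036],[180,0,149.0])"
```

```text
t 2.65 pos [ 0.5628 -0.1645  0.0439] rpy [-180.     -0.    149.17] F [ 0.7  0.  -0.1] w 0.0942
shift [-0.0002 -0.0012  0.0079] turn [-0.     -0.      0.0058]
```

Request:
{"api": "move_arm", "payload": {"targets": [[0,-0.001,0.004,0,0,0.005],[0,-0.001,0.007,0,0,0.005],[0,-0.001,0.007,0,0,0.005],[0,-0.001,0.007,0,0,0.005],[0,-0.001,0.007,0,0,0.005]]}}

```text
time_s: 3.07
ee_pos: [0.5623, -0.1653, 0.0369]
eef_rot: [3.142, 0.001, 2.601]
force: [0.6, -0.5, -0.0]
grip_width: 0.0938
```

```bash
python3 -c "
from h import *
go([.5624,-.1656,.036],[180,0,149.0])
i,im=snap('wrist','pics/w2.png')"
```

```text
t 3.07 pos [ 0.5623 -0.1653  0.0369] rpy [1.8000e+02 3.0000e-02 1.4902e+02] F [ 0.6 -0.5 -0. ] w 0.0938
shift [-0.0003 -0.0002  0.0009] turn [0.0001 0.0011 0.0007]
```

View pics/w2.png

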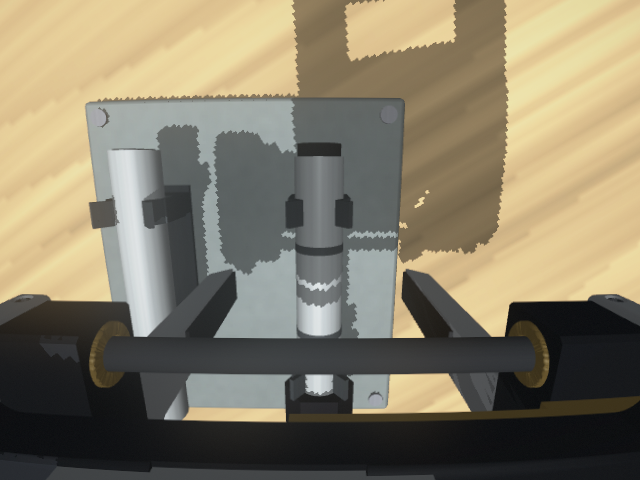

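The torch barrel at u≈319 is centred between the fingertips (237 and 403) and between its clips. I close now.

Request:
{"api": "move_arm", "payload": {"targets": [[0,0,0,0,0,0],[0,0,0,0,0,0],[0,0,0,0,0,0],[0,0,0,0,0,0],[0,0,0,0,0,0]], "fingers": -1, "grip_force": 50}}

```text
time_s: 3.53
ee_pos: [0.5621, -0.1653, 0.0365]
eef_rot: [-3.142, 0.0, 2.601]
force: [-0.6, 0.2, -1.1]
grip_width: 0.0639
```

Request:
{"api": "move_arm", "payload": {"targets": [[0,0,0,0,0,0],[0,0,0,0,0,0],[0,0,0,0,0,0],[0,0,0,0,0,0],[0,0,0,0,0,0]]}}

```text
time_s: 3.95
ee_pos: [0.5621, -0.1653, 0.0365]
eef_rot: [3.142, 0.0, 2.601]
force: [0.3, -0.0, -0.0]
grip_width: 0.0307
```

Request:
{"api": "move_arm", "payload": {"targets": [[0,0,0,0,0,0],[0,0,0,0,0,0],[0,0,0,0,0,0],[0,0,0,0,0,0],[0,0,0,0,0,0]]}}

```text
time_s: 4.37
ee_pos: [0.5621, -0.1652, 0.0364]
eef_rot: [-3.142, -0.0, 2.601]
force: [0.5, 0.3, -0.0]
grip_width: 0.023
```

Request:
{"api": "move_arm", "payload": {"targets": [[0,0,-0.002,0,0,0],[0,0,-0.004,0,0,0],[0,0,-0.006,0,0,0],[0,0,-0.008,0,0,0],[0,0,-0.01,0,0,0]]}}

```text
time_s: 4.78
ee_pos: [0.5617, -0.1651, 0.0462]
eef_rot: [-3.141, -0.001, 2.601]
force: [0.5, 0.2, -8.1]
grip_width: 0.0227
```

Request:
{"api": "move_arm", "payload": {"targets": [[0,0,-0.003,0,0,0],[0,0,-0.006,0,0,0],[0,0,-0.009,0,0,0],[0,0,-0.012,0,0,0],[0,0,-0.015,0,0,0]]}}

```text
time_s: 5.2
ee_pos: [0.5625, -0.1654, 0.0624]
eef_rot: [3.141, 0.001, 2.601]
force: [0.4, 0.5, -2.0]
grip_width: 0.0231
```

Request:
{"api": "move_arm", "payload": {"targets": [[0,0,-0.006,0,0,0],[0,0,-0.014,0,0,0],[0,0,-0.024,0,0,0],[0,0,-0.036,0,0,0],[0,0,-0.04,0,0,0]]}}

```text
time_s: 5.62
ee_pos: [0.5629, -0.1655, 0.1041]
eef_rot: [3.141, 0.003, 2.601]
force: [0.7, -0.6, -1.7]
grip_width: 0.0231
```

```bash
python3 -c "
from h import *
go([.5624,-.1656,.15],[180,0,149.0])
i,im=snap('wrist','pics/w3.png')"
```

```text
t 5.62 pos [ 0.5629 -0.1655  0.1041] rpy [1.7997e+02 1.6000e-01 1.4902e+02] F [ 0.7 -0.6 -1.7] w 0.0231
shift [ 0.0002 -0.0003 -0.0459] turn [0.0011 0.0055 0.0007]
```

View pics/w3.png

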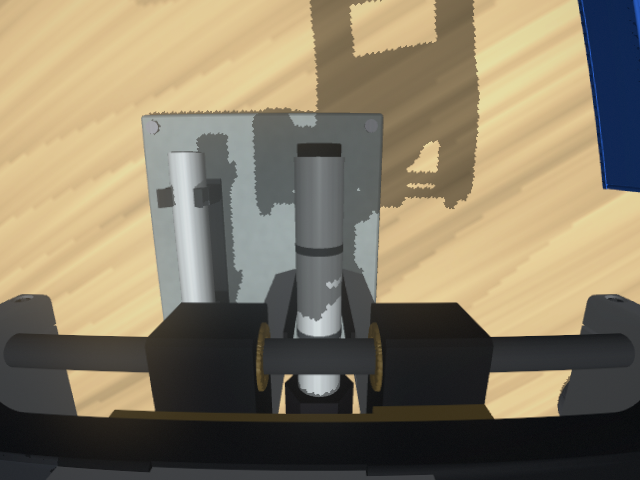

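The torch is out and unslipped: its tail is still at v≈145, as before the pull. The tube is still in its clips at (187,225). I carry the torch to the tray.

```bash
python3 -c "
from h import *
go([.534,.181,.13],[180,0,165.7])"
```

```text
t 5.67 pos [ 0.563  -0.1656  0.104 ] rpy [179.96   0.19 149.02] F [ 0.1 -0.3 -0.8] w 0.0231
shift [ 0.2031  0.2823 -0.0264] turn [ 3.000e-04  6.400e-03 -5.559e-01]
```

Request:
{"api": "move_arm", "payload": {"targets": [[0.006,0.009,-0.012,0,0,-0.02],[0.02,0.028,-0.024,0,0,-0.06],[0.036,0.05,-0.026,0,0.006,-0.1],[0.053,0.074,-0.026,0,0.006,-0.14],[0.07,0.098,-0.026,0,0.006,-0.18]]}}

```text
time_s: 6.08
ee_pos: [0.5521, -0.0434, 0.1281]
eef_rot: [3.141, -0.003, 2.696]
force: [0.9, -0.2, -1.3]
grip_width: 0.0227
```

```bash
python3 -c "
from h import *
go([.534,.181,.13],[180,0,165.7])"
```

```text
t 6.08 pos [ 0.5521 -0.0434  0.1281] rpy [ 1.7998e+02 -1.7000e-01  1.5449e+02] F [ 0.9 -0.2 -1.3] w 0.0227
shift [ 0.113   0.1948 -0.0015] turn [ 0.0011 -0.0056 -0.3736]
```

Request:
{"api": "move_arm", "payload": {"targets": [[0.018,0.031,0,0,0,-0.06],[0.036,0.062,0,0,0,-0.12],[0.054,0.093,0,0,0,-0.18],[0.07,0.12,0,0,0,-0.24],[0.08,0.138,0,0,0,-0.28]]}}

```text
time_s: 6.5
ee_pos: [0.5389, 0.1172, 0.1282]
eef_rot: [3.141, -0.003, 2.846]
force: [-0.6, 0.2, -2.7]
grip_width: 0.0226
```

```bash
python3 -c "
from h import *
go([.534,.181,.13],[180,0,165.7])"
```

```text
t 6.5 pos [0.5389 0.1172 0.1282] rpy [179.95  -0.2  163.05] F [-0.6  0.2 -2.7] w 0.0226
shift [ 0.0233  0.0597 -0.0017] turn [ 0.0018 -0.0065 -0.0882]
```

Request:
{"api": "move_arm", "payload": {"targets": [[0.008,0.02,0,0,0,-0.03],[0.016,0.04,0,0,0,-0.06],[0.021,0.053,0,0,0,-0.08],[0.022,0.057,0,0,0,-0.085],[0.022,0.057,0,0,0,-0.085]]}}

```text
time_s: 6.92
ee_pos: [0.5355, 0.1755, 0.1279]
eef_rot: [3.141, -0.003, 2.888]
force: [0.7, -0.4, -1.6]
grip_width: 0.0231
```

```bash
python3 -c "
from h import *
go([.534,.181,.02],[180,0,165.7])
i,im=snap('wrist','pics/w4.png');i2,im2=snap('top','pics/t4.png')
cv2.imwrite('pics/m4.png',np.hstack([cv2.resize(im,(400,300)),cv2.resize(im2[60:300,60:380],(400,300))]))"
```

```text
t 6.92 pos [0.5355 0.1755 0.1279] rpy [179.96  -0.18 165.45] F [ 0.7 -0.4 -1.6] w 0.0231
shift [0.0025 0.0049 0.1079] turn [ 0.0012 -0.0061 -0.0082]
```

View pics/m4.png

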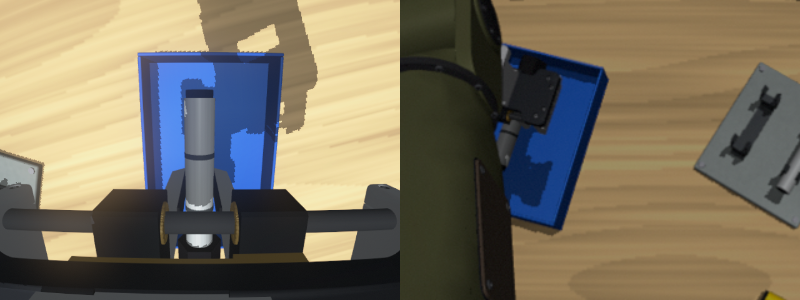

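The torch is level over the tray, aligned with it, with its tail and head inside the walls. The board shows an empty torch seat, and the tube is still in its own. I lower it.

Request:
{"api": "move_arm", "payload": {"targets": [[0.002,0.005,0.015,0,0,-0.008],[0.002,0.005,0.035,0,0,-0.008],[0.002,0.005,0.055,0,0,-0.008],[0.002,0.005,0.075,0,0,-0.008],[0.002,0.005,0.085,0,0,-0.008]]}}

```text
time_s: 7.43
ee_pos: [0.5341, 0.1789, 0.0406]
eef_rot: [-3.141, -0.005, 2.889]
force: [-0.2, 0.3, -1.8]
grip_width: 0.0232
```

```bash
python3 -c "
from h import *
go([.534,.181,.012],[180,0,165.7])"
```

```text
t 7.43 pos [0.5341 0.1789 0.0406] rpy [-179.96   -0.31  165.52] F [-0.2  0.3 -1.8] w 0.0232
shift [0.0004 0.0021 0.0286] turn [-0.0013 -0.0104 -0.0059]
```

Request:
{"api": "move_arm", "payload": {"targets": [[0,0.001,0.007,0,-0.02,0],[0,0.001,0.014,0,-0.05,0],[0,0.001,0.02,0,-0.05,0],[0,0.001,0.024,0,-0.05,0],[0,0.001,0.024,0,-0.05,0]]}}

```text
time_s: 7.85
ee_pos: [0.535, 0.181, 0.0186]
eef_rot: [3.141, 0.023, 2.89]
force: [0.3, -0.9, -1.4]
grip_width: 0.0226
```

```bash
python3 -c "
from h import *
go([.534,.181,.007],[180,1.5,165.7])"
```

```text
t 7.85 pos [0.535  0.181  0.0186] rpy [179.97   1.3  165.6 ] F [ 0.3 -0.9 -1.4] w 0.0226
shift [ 0.0012 -0.0003  0.0115] turn [ 0.0009 -0.0068 -0.0034]
```

Request:
{"api": "move_arm", "payload": {"targets": [[0,0,0.003,0,0,0],[0,0,0.005,0,0,0],[0,0,0.007,0,0,0],[0,0,0.009,0,0,0],[0,0,0.009,0,0,0]]}}

```text
time_s: 8.27
ee_pos: [0.5351, 0.1811, 0.0095]
eef_rot: [3.141, 0.023, 2.89]
force: [0.9, -0.7, -2.0]
grip_width: 0.0229
```

Request:
{"api": "move_arm", "payload": {"targets": [[0,0,0.001,0,0,0],[0,0,0.002,0,0,0],[0,0,0.002,0,0,0],[0,0,0.002,0,0,0],[0,0,0.002,0,0,0]]}}

```text
time_s: 8.68
ee_pos: [0.5353, 0.1812, 0.0079]
eef_rot: [3.141, 0.023, 2.89]
force: [-1.2, -0.2, -1.8]
grip_width: 0.0228
```

Request:
{"api": "move_arm", "payload": {"targets": [[0,0,0.001,0,0,0],[0,0,0.001,0,0,0],[0,0,0.001,0,0,0],[0,0,0.001,0,0,0],[0,0,0.001,0,0,0]]}}

```text
time_s: 9.1
ee_pos: [0.5353, 0.1812, 0.0068]
eef_rot: [3.141, 0.023, 2.89]
force: [0.3, 0.8, -1.1]
grip_width: 0.0227
```

Request:
{"api": "move_arm", "payload": {"targets": [[0,0,0.001,0,0,0],[0,0,0.001,0,0,0],[0,0,0.001,0,0,0],[0,0,0.001,0,0,0],[0,0,0.001,0,0,0]]}}

```text
time_s: 9.52
ee_pos: [0.5354, 0.1812, 0.0059]
eef_rot: [3.141, 0.023, 2.89]
force: [0.6, -0.0, 0.0]
grip_width: 0.0228
```

```bash
python3 -c "
from h import *
go([.534,.181,.006],[180,1.5,165.7]);i,im=snap('scene','pics/s5.png')
cv2.imwrite('pics/s5c.png',cv2.resize(im[300:480,200:460],None,fx=3,fy=3))"
```

```text
t 9.52 pos [0.5354 0.1812 0.0059] rpy [179.95   1.33 165.61] F [ 0.6 -0.   0. ] w 0.0228
shift [ 0.0013 -0.0005 -0.0001] turn [ 0.0016 -0.0055 -0.0029]
```

View pics/s5c.png

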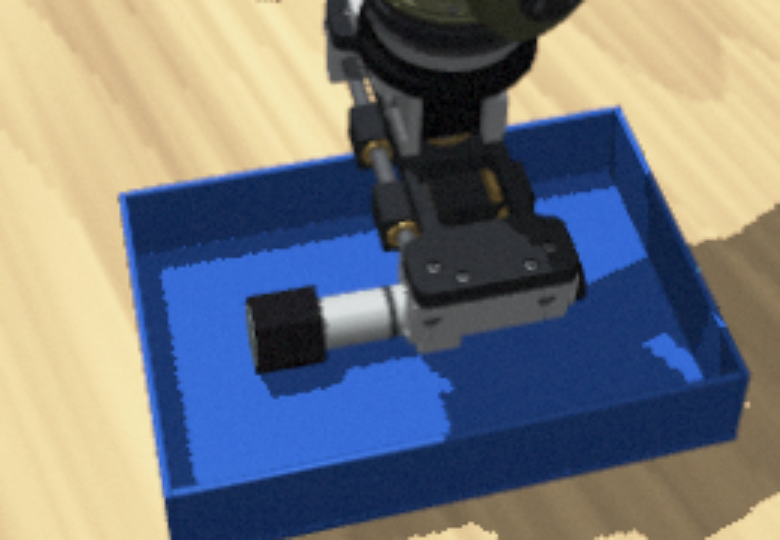

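The scene crop shows the torch head (285,330) at the tray floor, with the whole torch inside the walls. The wrist load has gone from about 1.6 N to 0, so the floor is carrying it. I open the fingers halfway.

Request:
{"api": "move_arm", "payload": {"targets": [[0,0,0,0,0,0],[0,0,0,0,0,0],[0,0,0,0,0,0],[0,0,0,0,0,0],[0,0,0,0,0,0]], "fingers": 0.1}}

```text
time_s: 9.98
ee_pos: [0.5353, 0.1812, 0.0058]
eef_rot: [3.141, 0.023, 2.89]
force: [0.5, 0.4, 0.8]
grip_width: 0.0508
```

Request:
{"api": "move_arm", "payload": {"targets": [[0,0,0,0,0,0],[0,0,0,0,0,0],[0,0,0,0,0,0],[0,0,-0.002,0,0,0],[0,0,-0.005,0,0,0]]}}

```text
time_s: 10.4
ee_pos: [0.5351, 0.1812, 0.0108]
eef_rot: [3.141, 0.023, 2.89]
force: [-0.2, 0.1, -0.5]
grip_width: 0.0519
```

Request:
{"api": "move_arm", "payload": {"targets": [[0,0,-0.01,0,0,0],[0,0,-0.03,0,0,0],[0,0,-0.06,0,0,0],[0,0,-0.09,0,0,0],[0,0,-0.12,0,0,0]]}}

```text
time_s: 10.82
ee_pos: [0.5322, 0.1818, 0.1331]
eef_rot: [3.141, 0.023, 2.89]
force: [-0.0, 0.5, 0.9]
grip_width: 0.0517
```

Request:
{"api": "move_arm", "payload": {"targets": [[0,0,-0.02,0,0,0],[0,0,-0.04,0,0,0],[0,0,-0.06,0,0,0],[0,0,-0.06,0,0,0],[0,0,-0.06,0,0,0]]}}

```text
time_s: 11.23
ee_pos: [0.5313, 0.1822, 0.192]
eef_rot: [3.14, 0.025, 2.89]
force: [0.7, 0.3, 0.2]
grip_width: 0.0513
```

```bash
python3 -c "
from h import *
go([.534,.181,.2],[180,0,165.7]);i,im=snap('scene','pics/s6.png')"
```

```text
t 11.23 pos [0.5313 0.1822 0.192 ] rpy [179.89   1.44 165.61] F [0.7 0.3 0.2] w 0.0513
shift [-0.0031 -0.0005 -0.0079] turn [ 0.0035  0.0479 -0.0031]
```

View pics/s6.png

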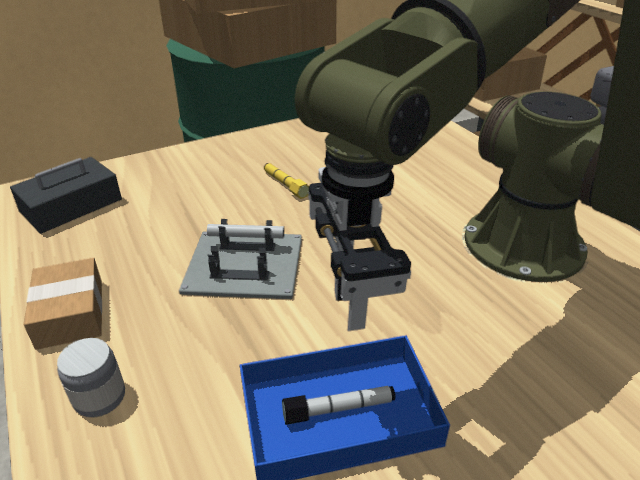

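The torch lies flat in the tray, with its head at (294,410) and tail at (390,395). The tube is seated in its clips at (246,231), the torch's own clips are empty, and the gripper is clear. I hand in.

```bash
python3 -c "
from station import ctrl
print(ctrl.hand_in())"
```

```text
the job is handed in; nothing more can be done
None
```

I pulled the torch straight up out of its clips, carried it level to the blue tray and set it down on the floor. I opened the fingers only once the wrist load had dropped to about 0 N, then raised the gripper clear and handed in at about 11.3 s of the 38 s.

The last picture shows the torch lying flat inside the tray, the tube still seated in its own clips, and the gripper touching nothing. That view shows one yellow look-alike, undisturbed. The other is hidden behind the arm, which was never near it.

The largest wrist force I read was about 8 N, at the end of the first pull. No check failed or disagreed. The torch was released with its tail about 2 mm above the floor by my estimate, because the head is thicker than the barrel.

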